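# Strip a cured bonding stack from its cradle

### The job

The bonded sample has cured and its cradle can be stripped. First, while the weight still holds the stack down, pull the steel wedge straight up by its exposed top edge and stand it in the slot of the wooden wedge stand. Then take the stack apart from the top, each part straight to the middle of its own place and square with it: the knobbed weight upright into the round wooden cup, the aluminium pressure plate flat across the two bars of the grey rest, and last the sample, kept level, flat into the shallow steel tray with the grey lining.

Things in the scene. Friction and masses are not known exactly. Their poses are not given: they have to be found in the camera images.
- cradle: Fixed cradle: aluminium base 116 x 84 mm, floor at z 12 mm, cut in to 46 mm (y) for |x| < 22 mm for fingers. Origin on the worktop under the stack's middle. Cheeks: long one (56 mm in y, top z 31 mm, inner face x = +36.5 mm); short one (38 mm in y, top z 32 mm) at x = -48 to -60 mm, the wedge between it and the stack. Stack, centred: sample (z 12-24 mm), plate (24-36), weight (36-85).
- wedge: Loose steel wedge, 44 mm long (y), 58 mm high, 8.5 mm thick (x) at the foot, about 11 mm at the top, 0.1 kg; origin: centre of underside. Starts on the cradle's floor at cradle x = -41 mm with 0.5 mm play; its top 34 mm stand above the plate. Grip its two ends (44 mm, closing along y) with the tips just above the plate: the weight leaves no room for a finger across its thickness.
- weight: Loose turned steel weight: cylinder 40 mm in diameter and 31 mm high with a knob on top (19 mm in diameter, from 40 to 49 mm above the underside, on an 11 mm neck), 0.26 to 0.42 kg. Origin: centre of its underside; z up. At the start it stands on the pressure plate.
- plate: Loose aluminium pressure plate, 72 mm (x) x 42 mm (y) x 12 mm, 0.1 kg, four small dark dots near its corners. Origin: centre of its underside; z up. At the start it lies on the sample, 8 mm of which show on either side in y.
- sample: Loose bonded sample: a white ceramic tile on a dark tile, together 72 mm (x) x 58 mm (y) x 12 mm, 0.1 to 0.16 kg. Origin: centre of its underside; z up. At the start it lies at the bottom of the stack, on the cradle's floor.
- wedge_stand: Fixed wooden block 80 x 78 mm, 26 mm high, one slot along its y axis: 15 mm wide (x), 66 mm long (y), grey floor 4 mm above the worktop, the mouth flared to about 30 mm over its top 6 mm. The wedge stands in it, its length along the slot, and may lean a little. Origin: centre of underside, under the slot's middle.
- weight_cup: Fixed round wooden cup, 72 mm outside, 62 mm inside, floor 4 mm and rim 11 mm above the worktop, grey lining. Origin: centre of its underside; z up; its yaw does not matter.
- plate_rest: Fixed grey base 118 (x) x 70 (y) x 6 mm with two round aluminium bars along y at x = -22 and +22 mm (50 mm long, tops 14 mm above the worktop) and two end stops, inner faces at x = -46 and +46 mm, tops at 20 mm; y sides open. The plate lies on the bars, its 72 mm length along x. Origin: centre of underside.
- sample_tray: Fixed shallow steel tray with a grey lining, 118 mm (x) x 130 mm (y), floor 4 mm and rim 8 mm above the worktop, rim 5 mm wide. The sample lies in it with its 72 mm length along x. Origin: centre of the underside.
There are look-alikes about, which are no part of the job. What is shaped like the plate but pink or yellow is not meant.

How it is judged:
On the way, in this order (a step that is already met when the one before it is completed fails the run):
1. the wedge stands in its stand while weight, plate and sample are still in the cradle, unmoved by more than 10 mm (x of wedge in the frame of wedge_stand between -0.012 and 0.012 m and y of wedge in the frame of wedge_stand between -0.014 and 0.014 m and z of wedge in the frame of wedge_stand between 0 and 0.012 m and angle between wedge's own z axis and vertical below 0.55 rad and distance of each of weight, plate, sample from where it was at the start of the episode below 0.01 m), for 0.2 s.
2. the weight stands in its cup (horizontal distance between weight and weight_cup below 0.014 m and angle between weight's own z axis and vertical below 0.1 rad and z of weight in the frame of weight_cup between 0 and 0.008 m), for 0.2 s.
3. the pressure plate lies on the bars of its rest (horizontal distance between plate and plate_rest below 0.013 m and angle between plate's own z axis and vertical below 0.08 rad and angle between the x axis of plate and the x axis of plate_rest, either way round below 0.2 rad and z of plate in the frame of plate_rest between 0.01 and 0.018 m), for 0.2 s.
At the end, for the whole second after the job is handed in: Wedge down in its slot (12 mm across, 14 mm along, lean under 0.55 rad), weight upright in the cup (14 mm), plate flat on both bars (13 mm, 0.2 rad), sample flat in the tray (15 mm, 0.2 rad), each measured from the middle of its place; all released and at rest (all of step 2 and all of step 3 and x of wedge in the frame of wedge_stand between -0.012 and 0.012 m and y of wedge in the frame of wedge_stand between -0.014 and 0.014 m and z of wedge in the frame of wedge_stand between 0 and 0.012 m and angle between wedge's own z axis and vertical below 0.55 rad and horizontal distance between sample and sample_tray below 0.015 m and angle between sample's own z axis and vertical below 0.08 rad and angle between the x axis of sample and the x axis of sample_tray, either way round below 0.2 rad and z of sample in the frame of sample_tray between 0 and 0.008 m and linear speed of each of wedge, weight, plate, sample below 0.02 m/s); the robot touches nothing.
It fails at once if the sample is tipped by more than 0.5 rad (angle between sample's own z axis and vertical above 0.5 rad).
It also fails if it takes over 106 s, if anything falls off the work surface, if the arm or the gripper's body presses on something with over 40 N, if the wrist force passes 120 N, or if a joint passes its speed limit or range.

### The arm

A 7-joint arm with a two-finger parallel gripper is mounted at the origin on a cart in front of the work surface, level with it; the furniture and walls round the work are solid. World frame = base frame: x ahead of the robot, y to its left, z up, the work surface at z = 0. Lengths are in m, angles in rad, forces in N, time in s.
With the tool pointing down it reaches from about 0.425 to 0.875 m from the base axis. Payload 8.4 kg.
Tool frame: the origin (TCP) lies at the very end of the fingers, on their centre line; the grasp point (between the pads) lies 19 mm behind it (env.hold_point_z is the distance from the TCP to the grasp point, in m); z points along the fingers, y is the line along which they close (so a half turn about z gives the same grasp; the last joint's range is limited). The gripper opens to 87 mm and grips with 3 to 60 N. Pads are 19 mm wide; open, the fingers measure 117 mm over their backs; the gripper's body (75 mm by 190 mm) begins 51 mm behind the grasp point.
Start: joints at [1.053, 0.333, 0.04, 1.465, -0.013, 1.343, -0.059], TCP at [0.264, -0.594, 0.223] pointing down, gripper open.
Joint ranges: [-2.58, 2.58], [-0.38, 2.09], [-1.3, 1.39], [0.25, 2.4], [-1.5, 4.64], [0.08, 2.09], [-2.65, 2.65]. Speed limits (rad/s): [2.22, 2.22, 2.79, 2.79, 3.14, 3.14, 3.14].

### API

Orientations are given as a unit quaternion [x, y, z, w].
In Python, from workcell import monitor, cams, job, env gives the robot as it stands.
- The arm moves only by the tool drive_tool, never from a script. Its argument "plan" is a list of rows, each a list of 4 numbers: the shift along the tool's x, y, z in units of 60 mm (1.0 is 60 mm), then the turn about the tool's z in units of 5 degrees (1.0 is 5 degrees). In form: [[tx, ty, tz, roll], ...]. A call has 1 to 20 rows; each row shifts and turns the commanded pose from where the row before left it, along the tool's axes as they then stand; what a row does not reach is not made up. A row lasts 1/8 s, in which the tool goes at most 62.5 mm and 10.7 degrees, less where a joint would pass 70% of its speed; a pose out of reach is approached as far as the arm can. A call is refused whole if a number of a shift passes 1 or a number of a turn 1, either way. A call with a gripper value outside its range is refused whole. "fingers" is the finger opening in mm, from 0 to 87, set as the call begins (left out, the last holds). The fingers move at their own pace and stop on an object; "squeeze" is the grip in N (left out, the last holds). Time passes only in rows, so rows that do not move let the fingers close. It gives the time, the measured TCP pose, the force, the opening and the grip force at its end, in the units of the state.
- monitor.get_state(): the state, without advancing time (a new reading comes with each control period).
- cams.get_image(name): name is "scene" or "top" or "wrist"; returns a dict with "frame" (420x560x3 uint8, red, green, blue), "range_z" (420x560 float32, m along the optical axis (not along the pixel's ray), 0 where there is no reading), "mtx" (3x3 intrinsics, pixels), "extrinsics" (4x4, takes a point from camera to world coordinates). Camera axes: x right, y up, looking along -z (the intrinsics and any distortion apply to the point x, -y, -z); pixel columns grow to the right and rows downward; lengths in m; the calibration is good to about 2 mm. A picture is of the moment at which its call begins.
- job.hand_in(): hands the job in; it is judged then, once.
The state is a dict: "time_s": time; "q": joint angles; "dq": joint speeds; "effort": joint torques, N m; "tool_pos": TCP position; "eef_rot": TCP orientation; "ft_force": force on the tool from outside, world axes, zero at the start; "moment": the same for the moment, N m; "grip_width": finger opening in m; "grasp_force": force on a finger pad.
Only numpy, scipy, OpenCV 4.12 (cv2) and the standard library are available. Lean on these libraries where they do the work, as an engineer would, in place of code of your own. Each camera call takes 0.05 s, during which the arm holds its last target. There are 200 camera calls.

## Working session

There is one attempt and no reset: what is moved stays moved. The work goes in short steps, Python scripts to look and compute and a tool call to move; the robot and the scene stay as the last step left them, time stands still between calls to the robot, and variables do not carry over. Pictures are saved under pics/ and viewed, at most 14 in all, crops included, and the job is handed in when it is done.

Besides the shell and the picture viewer there is one more tool, called after ">>>" as a command line: name --pt "numbers of a row" for each row, then --argument value for the rest. drive_tool: Moves the arm, as the interface text tells. Its arguments: {"type":"object","properties":{"plan":{"type":"array"},"fingers":{"type":"number"},"squeeze":{"type":"number"}},"required":["plan"]}

```bash
mkdir -p pics; cat > h.py <<'E'
import numpy as np, cv2
from workcell import monitor, cams, job, env
def grab(n,name):
    d=cams.get_image(n); cv2.imwrite(f'pics/{name}.png',d['frame'][:,:,::-1]); np.savez(f'pics/{name}.npz',**{k:d[k] for k in('frame','range_z','mtx','extrinsics')}); return d
def load(name): return dict(np.load(f'pics/{name}.npz'))
def pts(d):
    z=d['range_z'];K=d['mtx'];v,u=np.indices(z.shape)
    P=np.stack([(u-K[0,2])/K[0,0]*z,-(v-K[1,2])/K[1,1]*z,-z],-1)
    return P@d['extrinsics'][:3,:3].T+d['extrinsics'][:3,3]
def ray(d,uv,h):
    K=d['mtx'];uv=np.atleast_2d(uv).astype(float)
    r=np.c_[(uv[:,0]-K[0,2])/K[0,0],-(uv[:,1]-K[1,2])/K[1,1],-np.ones(len(uv))]@d['extrinsics'][:3,:3].T
    o=d['extrinsics'][:3,3]; return o+r*((h-o[2])/r[:,2])[:,None]
E
python3 - <<'E'
from h import *
for n in('top','scene'):
    d=grab(n,n+'0'); print(n,d['mtx'].round(1).tolist(),d['extrinsics'].round(3).tolist())
s=monitor.get_state(); print({k:np.round(s[k],3).tolist() for k in s}, env.hold_point_z)
E
```

```text
top [[386.7, 0.0, 280.2], [0.0, 386.7, 202.7], [0.0, 0.0, 1.0]] [[0.018, 0.998, -0.064, 0.47], [-1.0, 0.018, -0.0, -0.065], [0.001, 0.064, 0.998, 0.943], [0.0, 0.0, 0.0, 1.0]]
scene [[531.7, 0.0, 277.3], [0.0, 531.7, 205.8], [0.0, 0.0, 1.0]] [[-0.855, 0.405, -0.324, 0.031], [-0.519, -0.657, 0.547, 0.771], [0.008, 0.636, 0.772, 1.248], [0.0, 0.0, 0.0, 1.0]]
{'time_s': 0.1, 'q': [1.053, 0.334, 0.04, 1.466, -0.013, 1.343, -0.059], 'dq': [-0.001, -0.001, -0.001, -0.002, -0.0, 0.001, 0.001], 'effort': [0.004, -65.781, 1.34, -40.471, -0.06, 0.041, 0.0], 'tool_pos': [0.264, -0.593, 0.222], 'eef_rot': [0.978, 0.208, -0.0, -0.001], 'ft_force': [0.321, -0.003, -0.205], 'moment': [-0.004, -0.03, -0.0], 'grasp_force': 0.0, 'grip_width': 0.087} 0.0187
```

View pics/top0.png

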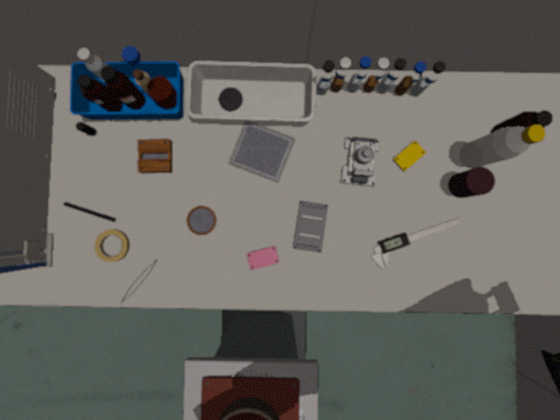

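View pics/scene0.png

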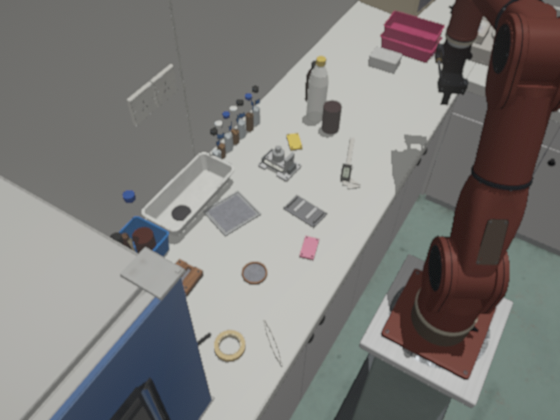

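Both views are dim. Top view:
- Stack in its cradle at about (362,160).
- Wedge stand (155,156), round cup (201,220), two-bar rest (310,226), grey-lined tray (262,152).

Could be confused:
- For the plate: pink plate (263,257) and yellow plate (409,155). The real plate is under the weight at (362,160).
- For the cup: tape ring (111,245) and dark disc in the bin (231,99). The cup is the round wooden one with grey lining at (201,220).
- For the tray: white bin (250,92). The tray is the one at (262,152).
- For the wedge: the two cradle cheeks, (362,140) and (360,180). One close crop should settle this.

```bash
python3 - <<'E'
from h import *
d=load('top0'); f=d['frame'][:,:,::-1]
def c(u,v,s,k): return cv2.convertScaleAbs(cv2.resize(f[v-s:v+s,u-s:u+s],(k,k),interpolation=cv2.INTER_CUBIC),alpha=1.5)
a=np.hstack([c(362,160,30,390),c(310,226,30,390)])
b=np.hstack([c(155,156,25,195),c(201,220,25,195),c(262,152,40,195),c(85,230,15,195)])
cv2.imwrite('pics/crop1.png',np.vstack([a,b]))
P=pts(d)
np.set_printoptions(linewidth=220)
print((P[132:192:2,340:386:2,2]*1000).round().astype(int))
E
```

```text
[[ 0 -3  4 -3 -2 -1  1 -2  1 -2 -1  0  2  0  1  1  0  0  0  0  2  0  0]
 [-3 -3 -4  0 -1  0  0  0  0  0 -2 -1  2  2  1 -1  3  1 -1 -2  0  0  1]
 [-3 -1  1 14 10 11 10 32 -3 -1 -2  1 -1  0  1 -1 -1  2  1 -2 -2  0  1]
 [ 0  1  2 12 14 15 26 30 33 29 31 28 30 32 29 33 32 30  0 -2  0  0  4]
 [ 0  1  0 13 12 16 26 30 32 32 31 32 30 30 32 31 33 35 12 12  0  0  0]
 [-4  1  1 14 11 13 23 21 37 36 35 36 33 36 35 39 33 29 13 11 -1 -1 -1]
 [ 4 -2 -2 14 13 14 25 22 36 34 34 35 35 34 37 35 36 22 13 14  0 -1  5]
 [ 0 -1  5 11 12 16 25 22 37 35 35 62 66 66 64 32 34 26 12 11 -2 -1  2]
 [-1 -3  0  6  6 15 23 25 38 31 67 68 67 69 67 65 36 22 10 10  1  1 -1]
 [-2 -1 -2  0  1 17 24 30 36 65 67 67 84 82 83 84 63 26  8 10 -4 -2 -2]
 [-3 -2  0  3  1 23 24 32 46 65 67 67 83 83 85 85 66 24  0  0 -1  1  2]
 [ 1 -1 -2  2 -2 23 24 33 54 69 68 67 79 85 84 84 63 25 -1 -2 -1  0  2]
 [ 2  1  0 -1 -2 26 24 32 51 66 66 71 66 80 84 68 67  0 -5 -2 -1 -3 -1]
 [ 1  0  1 -2  1 22 22 35 47 64 65 65 63 65 68 68 65 -1 -1  4  1 -2  0]
 [-3 -2 -2 -3  0 25 23 36 38 53 63 65 66 65 65 70 22 -3  0 -2  0  2 -2]
 [-2 -1 -4  4 -4 22 
[... 360 characters left out ...]
37 63 68 71 71 67 69 68 71 68 70 10 12 -2 -1  0  0]
 [ 0 10 10 11 11 10 36 49 55 60 63 69 71 70 68 69 68 10  8 -2 -1 -2 -2]
 [-1 10 13 10 10 11 13 32 12 13 20 22 29 34 38 46 11 10 12  0 -2  2 -1]
 [-1 13 14 15 13 10 25 31 29 32 31 30 31 33 30 14 13 13  9  1 -4  1 -3]
 [-1 12 13 11 13  9 26 32 32 33 33 30 30 30 33 12  8 13  2  0  0  0 -1]
 [ 1 10 11 11 12 10 12 16 18 17 18 18 20 21 12  9 11  9 -1  1 -2  2  1]
 [ 0  2 -1 -2  0 -2 -4 -1  2  6 11 10 11 10 12 12 10 12 -2 -1 -1  0  2]
 [-1 -1  0 -1  0  2 -1  1 -2  1  1 -1 -1  0  1 -2  1  3  0  0 -2 -1  0]
 [-1 -2  0  0 -1 -2 -2  0 -1 -2 -4 -2  0 -2  3  0 -2 -2  2  0 -3  1 -2]
 [ 0  1 -2  0 -1 -1  1 -1  2  0 -1  0 -1 -3 -1  0  1  3  1  1 -1 -2  0]]
```

View pics/crop1.png

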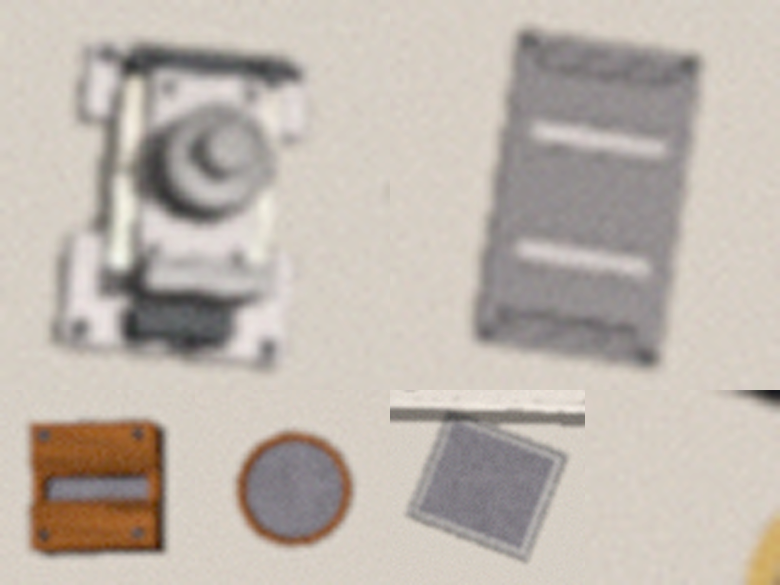

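The crop confirms the choices. The wedge is the plain bar with top edge at z≈70, on the low-pixel side (world −x) of the weight. The short dark cheek lies below it and the long one above the weight. The rest, stand, cup and tray all match their descriptions.

```bash
cat > m.py <<'E'
from h import *
d=load('top0');P=pts(d)
from scipy import ndimage
def rect(name,u,v,s,lo,hi,h=None):
    m=np.zeros(P.shape[:2],bool); w=(slice(v-s,v+s),slice(u-s,u+s))
    z=ndimage.median_filter(P[...,2],3); m[w]=(z[w]>lo)&(z[w]<hi)
    l,n=ndimage.label(m); k=np.argmax(ndimage.sum(m,l,range(1,n+1)))+1; m=l==k
    vv,uu=np.nonzero(m); X=ray(d,np.c_[uu,vv],h if h else np.median(P[m][:,2]))[:,:2]
    (cx,cy),(a,b),t=cv2.minAreaRect((X*1000).astype(np.float32))
    print(name,'c',round(cx,1),round(cy,1),'size',round(a,1),round(b,1),'ang of a',round(t,1),'mean',(X.mean(0)*1000).round(1),'zmed',np.median(P[m][:,2]).round(4),m.sum())
rect('wedge',362,172,16,.056,.08,.0685)
rect('plate',362,160,26,.0335,.042,.036)
rect('knob',366,154,12,.077,.09,.085)
rect('stand',155,156,30,.018,.035,.026)
rect('rest',310,226,38,.0035,.013,.006)
rect('cup',201,220,24,.0025,.02,.008)
rect('tray',262,152,38,.0022,.012,.006)
# color based for flat things
f=d['frame'].astype(int)
for n,u,v,s,h in(('rest',310,226,38,.006),('tray',262,155,36,.004),('cup',201,220,24,.011),('stand',155,156,26,.026)):
    sub=f[v-s:v+s,u-s:u+s]; bg=np.median(f[180:200,200:240].reshape(-1,3),0)
    diff=np.abs(sub-bg).max(-1)>25
    l,k=ndimage.label(diff); m=l==l[s,s] if l[s,s] else l==np.argmax(ndimage.sum(diff,l,range(1,k+1)))+1
    m=ndimage.binary_opening(m)
    vv,uu=np.nonzero(m); X=ray(d,np.c_[uu+u-s,vv+v-s],h)[:,:2]*1000
    print('col',n,cv2.minAreaRect(X.astype(np.float32)),X.mean(0).round(1),m.sum())
E
python3 m.py
```

```text
wedge c 599.3 -253.3 size 43.9 12.9 ang of a 84.6 mean [ 599.5 -253.6] zmed 0.0691 109
plate c 621.5 -256.1 size 41.4 31.4 ang of a 82.3 mean [ 620.3 -254.5] zmed 0.0357 130
knob c 641.1 -257.4 size 15.9 18.0 ang of a 1.0 mean [ 641.1 -257.4] zmed 0.084 60
stand c 637.7 239.4 size 78.7 76.8 ang of a 2.1 mean [637.6 239.3] zmed 0.0243 888
rest c 475.1 -138.9 size 69.9 117.3 ang of a 82.5 mean [ 475.1 -138.8] zmed 0.0056 1239
cup c 484.6 124.5 size 67.6 70.2 ang of a 1.0 mean [485.4 125.3] zmed 0.004 642
tray c 658.3 -16.4 size 134.9 120.2 ang of a 69.5 mean [657.8 -17.7] zmed 0.0039 2541
col rest ((474.9333801269531, -137.92994689941406), (70.62068939208984, 118.23260498046875), 82.12063598632812) [ 474.5 -137.6] 1301
col tray ((658.718505859375, -14.735427856445312), (175.3321075439453, 151.3330841064453), 89.64994049072266) [665.5 -16.2] 2842
col cup ((484.5332336425781, 125.06883239746094), (71.94488525390625, 71.00545501708984), 46.31795120239258) [484.6 125.1] 725
col stand ((636.4270629882812, 237.94810485839844), (84.3009262084961, 83.94200897216797), 2.3840479850769043) [636.2 237.9] 1231
```

```bash
cat > go.py <<'E'
import sys; from h import *
from scipy.spatial.transform import Rotation as R
s=monitor.get_state(); r=R.from_quat(s['eef_rot']); M=r.as_matrix()
yaw=np.degrees(np.arctan2(M[1,0],M[0,0]))
print('t',round(s['time_s'],2),'pos',np.round(np.array(s['tool_pos'])*1000,1),'yaw %.2f'%yaw,'tilt %.2f'%np.degrees(np.arccos(-M[2,2])),'w',round(s['grip_width'],4))
a=[float(v) for v in sys.argv[1:]]
p=np.array(s['tool_pos'])*1000
for i in range(0,len(a),4):   # successive targets x y z yaw (mm,deg); shift with the roll made after it
    t=np.array(a[i:i+3]); c,q=np.cos(np.radians(yaw)),np.sin(np.radians(yaw))
    dx,dy,dz=t-p
    print('shift units', np.round(np.array([c*dx+q*dy, q*dx-c*dy, -dz])/60,3),'then roll', round(-(a[i+3]-yaw)/5,3))
    p=t; yaw=a[i+3]
E
python3 go.py 400 -330 250 24 400 -330 250 -6 575 -253 210 -6
```

```text
t 0.1 pos [ 264.2 -593.5  221.8] yaw 23.99 tilt 0.08 w 0.0868
shift units [ 3.854 -3.091 -0.47 ] then roll -0.001
shift units [ 0.  0. -0.] then roll 6.0
shift units [ 2.767 -1.581  0.667] then roll -0.0
```

>>> drive_tool --pt "0.55 -0.44 -0.07 0" --pt "0.55 -0.44 -0.07 0" --pt "0.55 -0.44 -0.07 0" --pt "0.55 -0.44 -0.07 0" --pt "0.55 -0.44 -0.07 0" --pt "0.55 -0.44 -0.07 0" --pt "0.55 -0.45 -0.05 0" --pt "0 0 0 1" --pt "0 0 0 1" --pt "0 0 0 1" --pt "0 0 0 1" --pt "0 0 0 1" --pt "0 0 0 1" --pt "0.55 -0.32 0.13 0" --pt "0.55 -0.32 0.13 0" --pt "0.55 -0.32 0.13 0" --pt "0.55 -0.32 0.13 0" --pt "0.55 -0.3 0.13 0" --pt "0 0 0 0" --pt "0 0 0 0" --fingers 87

```text
time_s: 2.6
tool_pos: [0.5734, -0.2539, 0.2114]
eef_rot: [0.999, -0.052, -0.001, 0.0]
ft_force: [-0.6, -0.2, 0.6]
grip_width: 0.0875
grasp_force: 0.0
```

```bash
python3 - <<'E'
from h import *
d=grab('wrist','w1'); print(d['mtx'].round(1).tolist(),d['extrinsics'].round(3).tolist())
E
python3 go.py 599 -253 210 -6
```

```text
[[299.2, 0.0, 276.0], [0.0, 299.2, 206.4], [0.0, 0.0, 1.0]] [[-0.105, 0.952, 0.289, 0.652], [-0.994, -0.101, -0.031, -0.262], [-0.0, -0.29, 0.957, 0.374], [0.0, 0.0, 0.0, 1.0]]
t 2.65 pos [ 573.2 -254.4  211.7] yaw -6.07 tilt 0.04 w 0.0869
shift units [ 0.426 -0.068  0.029] then roll -0.014
```

View pics/w1.png

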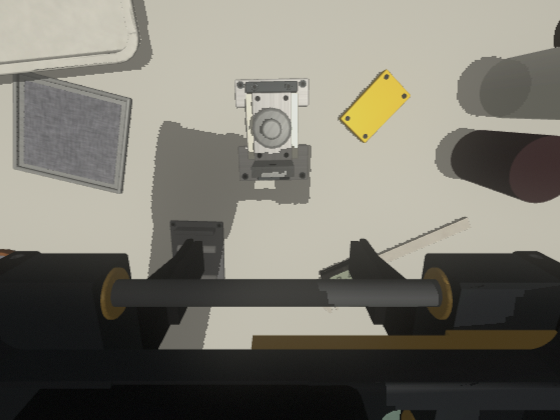

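The wrist view shows the stack at (270,130), the wedge just below it near (272,158) and the tray at (70,132). Next I refine the poses from depth in this view.

```bash
python3 - <<'E'
from h import *
from scipy import ndimage
d=load('w1');P=pts(d)
def rect(name,u,v,s,lo,hi,h):
    m=np.zeros(P.shape[:2],bool); w=(slice(max(v-s,0),v+s),slice(max(u-s,0),u+s))
    z=P[...,2]; m[w]=(z[w]>lo)&(z[w]<hi); m=ndimage.binary_opening(m)
    l,n=ndimage.label(m); k=np.argmax(ndimage.sum(m,l,range(1,n+1)))+1; m=l==k
    vv,uu=np.nonzero(m); X=ray(d,np.c_[uu,vv],h)[:,:2]*1000
    r=cv2.minAreaRect(X.astype(np.float32)); print(name,np.round(r[0],1),np.round(r[1],1),round(r[2],1),'mean',X.mean(0).round(1),np.median(P[m][:,2]).round(4),m.sum(),(uu.min(),uu.max(),vv.min(),vv.max()))
rect('wedge',272,158,28,.062,.08,.07)
rect('plate',270,130,45,.032,.041,.036)
rect('knob',270,130,30,.078,.09,.085)
rect('weight',270,130,30,.06,.09,.067)
rect('tray',70,132,66,.002,.012,.006)
E
```

```text
wedge [ 598.4 -252.9] [43.2 12.4] 84.0 mean [ 598.7 -252.8] 0.0702 515 (np.int64(252), np.int64(294), np.int64(165), np.int64(177))
plate [ 663.2 -258.2] [41.7 26.3] 84.0 mean [ 666.2 -259. ] 0.0362 750 (np.int64(252), np.int64(291), np.int64(92), np.int64(118))
knob [ 640.7 -256.5] [17.5 18.3] 38.3 mean [ 640.7 -256.5] 0.085 320 (np.int64(262), np.int64(281), np.int64(119), np.int64(139))
weight [ 640.4 -256.5] [37.8 38.4] 84.0 mean [ 640.8 -256.6] 0.0678 1249 (np.int64(253), np.int64(291), np.int64(108), np.int64(148))
tray [656.1 -14.8] [135.8 119. ] 69.8 mean [658.9 -15.5] 0.0049 11337 (np.int64(12), np.int64(132), np.int64(73), np.int64(193))
```

>>> drive_tool --pt "0.43 -0.07 0.4 0" --pt "0 0 0.8 0" --pt "0 0 0.8 0" --pt "0 0 0.5 0" --pt "0 0 0.2 0" --pt "0 0 0 0"

```text
time_s: 3.4
tool_pos: [0.5997, -0.2526, 0.0501]
eef_rot: [0.999, -0.053, -0.0, 0.0]
ft_force: [-0.5, 0.1, 0.1]
grip_width: 0.087
grasp_force: 0.0
```

```bash
python3 go.py 599 -253 39 -6
```

```text
t 3.4 pos [ 599.7 -252.6   50.1] yaw -6.06 tilt 0.02 w 0.087
shift units [-0.01   0.007  0.185] then roll -0.012
```

>>> drive_tool --pt "0 0 0.18 0" --pt "0 0 0 0" --pt "0 0 0 0" --pt "0 0 0 0" --pt "0 0 0 0" --pt "0 0 0 0" --pt "0 0 0 0" --pt "0 0 0 0" --fingers 87

```text
time_s: 4.4
tool_pos: [0.6001, -0.252, 0.0389]
eef_rot: [0.999, -0.052, -0.0, -0.0]
ft_force: [-0.8, -0.1, 0.3]
grip_width: 0.0874
grasp_force: 0.0
```

>>> drive_tool --pt "0 0 0 0" --pt "0 0 0 0" --pt "0 0 0 0" --pt "0 0 0 0" --pt "0 0 0 0" --pt "0 0 0 0" --pt "0 0 0 0" --pt "0 0 0 0" --fingers 30 --squeeze 30

```text
time_s: 5.4
tool_pos: [0.6001, -0.2521, 0.039]
eef_rot: [0.999, -0.052, 0.0, 0.0]
ft_force: [-1.0, 0.4, 0.1]
grip_width: 0.0436
grasp_force: 30.0
```

>>> drive_tool --pt "0 0 -0.1 0" --pt "0 0 -0.2 0" --pt "0 0 -0.3 0" --pt "0 0 -0.4 0" --pt "0 0 -0.5 0" --pt "0 0 -0.5 0" --pt "0 0 0 0" --pt "0 0 0 0"

```text
time_s: 6.4
tool_pos: [0.5999, -0.2519, 0.159]
eef_rot: [0.999, -0.052, -0.0, 0.0]
ft_force: [0.0, 0.4, -1.2]
grip_width: 0.0436
grasp_force: 30.0
```

```bash
python3 - <<'E'
from h import *
grab('scene','s1')
a=load('scene0');b=load('s1')
cv2.imwrite('pics/s1c.png',cv2.resize(b['frame'][90:220,210:360,::-1],None,fx=4,fy=4))
E
python3 go.py 600 -252 160 2 637 239 160 2
```

```text
t 6.45 pos [ 599.6 -251.8  158.3] yaw -6.00 tilt 0.07 w 0.0435
shift units [ 0.008  0.003 -0.028] then roll -1.6
shift units [ 0.902 -8.157 -0.   ] then roll -0.0
```

View pics/s1c.png

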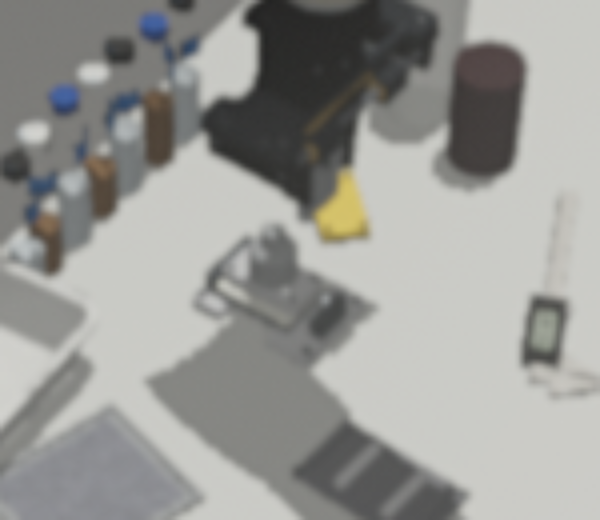

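The wedge is out and the stack is undisturbed at (270,270) in the crop. Before crossing, I check clutter heights near the stand.

```bash
python3 - <<'E'
from h import *
P=pts(load('top0')).reshape(-1,3)
for x in np.arange(.60,.9,.04):
  print(round(x,2),[int(1000*max(P[(abs(P[:,0]-x)<.02)&(abs(P[:,1]-y)<.025)][:,2],default=0)) for y in np.arange(-.2,.45,.05)])
E
```

```text
0.6 [14, 4, 3, 10, 11, 10, 3, 5, 27, 28, 26, 3, 4]
0.64 [11, 5, 11, 10, 8, 10, 4, 4, 28, 28, 26, 2, 3]
0.68 [14, 4, 10, 7, 7, 9, 3, 3, 28, 30, 27, 3, 66]
0.72 [5, 60, 60, 60, 61, 60, 60, 74, 75, 74, 76, 74, 76]
0.76 [3, 60, 24, 5, 8, 12, 10, 76, 245, 245, 162, 150, 74]
0.8 [149, 151, 15, 6, 6, 12, 10, 76, 245, 245, 161, 184, 75]
0.84 [149, 151, 61, 61, 61, 60, 59, 74, 76, 77, 140, 183, 75]
0.88 [290, 288, 287, 286, 287, 283, 281, 281, 279, 278, 276, 274, 273]
```

>>> drive_tool --pt "0 -0.6 -0.1 -0.4" --pt "0.1 -0.6 -0.2 -0.4" --pt "0.1 -0.6 -0.2 -0.4" --pt "0.1 -0.6 0 -0.4" --pt "0.1 -0.6 0 0" --pt "0.1 -0.6 0 0" --pt "0.1 -0.6 0 0" --pt "0 -0.6 0 0" --pt "0 -0.6 0 0" --pt "0 0 0 0"

```text
time_s: 7.7
tool_pos: [0.6359, 0.0773, 0.1884]
eef_rot: [1.0, 0.021, -0.001, -0.001]
ft_force: [-0.1, 0.2, -0.8]
grip_width: 0.044
grasp_force: 30.0
```

```bash
python3 go.py 637 239 160 2
```

```text
t 7.7 pos [635.9  77.3 188.4] yaw 2.41 tilt 0.16 w 0.044
shift units [ 0.131 -2.692  0.473] then roll 0.083
```

```bash
python3 - <<'E'
from h import *
P=pts(load('top0')).reshape(-1,3)
for y in np.arange(.1,.42,.02):
  k=P[(abs(P[:,1]-y)<.01)&(P[:,0]>.65)&(P[:,0]<.86)]; 
  print(round(y,2),[ (h,round(min(k[k[:,2]>h][:,0],default=9),3)) for h in (.09,.13,.18,.22)])
print(np.round(monitor.get_state()['q'],2))
d=grab('wrist','w2')
E
```

```text
0.1 [(0.09, 9), (0.13, 9), (0.18, 9), (0.22, 9)]
0.12 [(0.09, 9), (0.13, 9), (0.18, 9), (0.22, 9)]
0.14 [(0.09, 9), (0.13, 9), (0.18, 9), (0.22, 9)]
0.16 [(0.09, 9), (0.13, 9), (0.18, 9), (0.22, 9)]
0.18 [(0.09, 9), (0.13, 9), (0.18, 9), (0.22, 9)]
0.2 [(0.09, np.float64(0.778)), (0.13, np.float64(0.778)), (0.18, np.float64(0.778)), (0.22, np.float64(0.778))]
0.22 [(0.09, np.float64(0.773)), (0.13, np.float64(0.773)), (0.18, np.float64(0.773)), (0.22, np.float64(0.773))]
0.24 [(0.09, np.float64(0.777)), (0.13, np.float64(0.777)), (0.18, np.float64(0.777)), (0.22, np.float64(0.777))]
0.26 [(0.09, np.float64(0.796)), (0.13, 9), (0.18, 9), (0.22, 9)]
0.28 [(0.09, np.float64(0.76)), (0.13, np.float64(0.769)), (0.18, 9), (0.22, 9)]
0.3 [(0.09, np.float64(0.758)), (0.13, np.float64(0.764)), (0.18, 9), (0.22, 9)]
0.32 [(0.09, np.float64(0.764)), (0.13, np.float64(0.772)), (0.18, np.float64(0.811)), (0.22, 9)]
0.34 [(0.09, np.float64(0.747)), (0.13, np.float64(0.759)), (0.18, np.float64(0.802)), (0.22, 9)]
0.36 [(0.09, np.float64(0.747)), (0.13, np.float64(0.757)), (0.18, 9), (0.22, 9)]
0.38 [(0.09, 9), (0.13, 9), (0.18, 9), (0.22, 9)]
0.4 [(0.09, 9), (0.13, 9), (0.18, 9), (0.22, 9)]
[ 0.13  0.37 -0.41  1.52  0.15  1.29 -1.83]
```

View pics/w2.png

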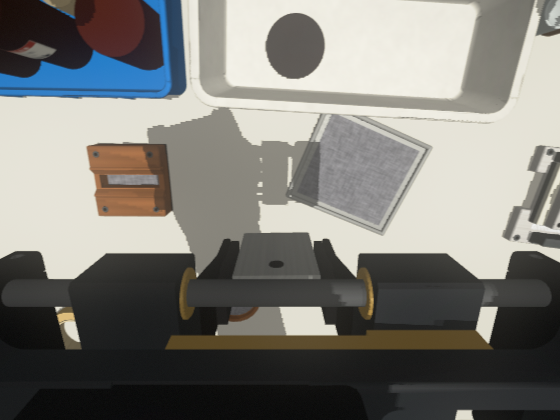

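The wrist view shows the wedge held upright at (277,255), the stand at (131,180) with its slot running left–right, and the tray at (358,170). Measuring both from here.

```bash
python3 - <<'E'
from h import *
from scipy import ndimage
d=load('w2');P=pts(d)
def rect(name,u,v,s,lo,hi,h):
    m=np.zeros(P.shape[:2],bool); w=(slice(max(v-s,0),v+s),slice(max(u-s,0),u+s))
    z=P[...,2]; m[w]=(z[w]>lo)&(z[w]<hi); m=ndimage.binary_opening(m)
    l,n=ndimage.label(m); k=np.argmax(ndimage.sum(m,l,range(1,n+1)))+1; m=l==k
    vv,uu=np.nonzero(m); X=ray(d,np.c_[uu,vv],h)[:,:2]*1000
    r=cv2.minAreaRect(X.astype(np.float32)); print(name,np.round(r[0],1),np.round(r[1],1),round(r[2],1),'mean',X.mean(0).round(1),np.median(P[m][:,2]).round(4),m.sum(),(uu.min(),uu.max(),vv.min(),vv.max()))
rect('stand',131,180,50,.021,.032,.026)
rect('slot',131,180,16,0,.012,.004)
rect('tray',358,172,72,.002,.012,.006)
E
python3 go.py 637 239 160 2
```

```text
stand [662.4 244. ] [30.4 80. ] 1.5 mean [662.7 243.7] 0.0261 2018 (np.int64(86), np.int64(162), np.int64(145), np.int64(174))
slot [634.4 250.4] [13.2 38.2] 2.4 mean [634.7 250.2] 0.0047 368 (np.int64(115), np.int64(146), np.int64(175), np.int64(186))
tray [656.4 -14.7] [132.7 118.1] 69.8 mean [657.4 -15.1] 0.0047 11154 (np.int64(286), np.int64(429), np.int64(114), np.int64(235))
t 7.75 pos [636.4  74.4 188.3] yaw 2.25 tilt 0.09 w 0.0432
shift units [ 0.118 -2.74   0.472] then roll 0.05
```

>>> drive_tool --pt "0.02 -0.56 0.1 0.05" --pt "0.02 -0.56 0.1 0" --pt "0.02 -0.56 0.1 0" --pt "0.02 -0.56 0.1 0" --pt "0.02 -0.5 0.1 0" --pt "0 0 0 0" --pt "0 0 0 0"

```text
time_s: 8.62
tool_pos: [0.6384, 0.2346, 0.1586]
eef_rot: [1.0, 0.015, -0.0, 0.001]
ft_force: [1.1, -0.9, -0.3]
grip_width: 0.0439
grasp_force: 30.0
```

```bash
python3 go.py 636.5 241 33 2
```

```text
t 8.62 pos [638.4 234.6 158.6] yaw 1.68 tilt 0.07 w 0.0439
shift units [-0.029 -0.108  2.093] then roll -0.064
```

>>> drive_tool --pt "-0.03 -0.11 0.3 0" --pt "0 0 0.4 0" --pt "0 0 0.4 0" --pt "0 0 0.4 0" --pt "0 0 0.2 0" --pt "0 0 0.1 0" --pt "0 0 0.1 0" --pt "0 0 0.1 0" --pt "0 0 0 0" --pt "0 0 0 0"

```text
time_s: 9.88
tool_pos: [0.6364, 0.2428, 0.0394]
eef_rot: [1.0, 0.015, 0.0, -0.0]
ft_force: [-0.3, -0.6, -0.6]
grip_width: 0.0439
grasp_force: 30.0
```

```bash
python3 go.py 636.5 241 32 2
```

```text
t 9.88 pos [636.4 242.8  39.4] yaw 1.74 tilt 0.04 w 0.0439
shift units [0.    0.03  0.123] then roll -0.051
```

No contact on the way in, so the wedge is in the slot. Lower and release.

>>> drive_tool --pt "0 0.02 0.06 0" --pt "0 0 0.05 0" --pt "0 0 0.02 0" --pt "0 0 0 0" --pt "0 0 0 0"

```text
time_s: 10.5
tool_pos: [0.6362, 0.2415, 0.0312]
eef_rot: [1.0, 0.015, -0.0, -0.0]
ft_force: [-0.2, 0.5, -1.6]
grip_width: 0.0433
grasp_force: 30.0
```

>>> drive_tool --pt "0 0 0 0" --pt "0 0 0 0" --pt "0 0 0 0" --pt "0 0 0 0" --pt "0 0 0 0" --pt "0 0 -0.2 0" --pt "0 0 -0.5 0" --pt "0 0 -0.6 0" --pt "0 0 -0.7 0" --pt "0 0.3 -0.6 0" --pt "0 0.6 0 0" --pt "0 0.6 0 0" --pt "0 0.6 0 0" --pt "0 0.3 0 0" --pt "0 0 0 0" --fingers 75

```text
time_s: 12.38
tool_pos: [0.6409, 0.0965, 0.1877]
eef_rot: [1.0, 0.014, 0.0, 0.0]
ft_force: [-0.3, 0.4, 0.4]
grip_width: 0.0749
grasp_force: 0.0
```

```bash
python3 - <<'E'
from h import *
d=grab('wrist','w3')
P=pts(d);m=(P[...,0]>.58)&(P[...,0]<.70)&(P[...,1]>.18)&(P[...,1]<.31)&(P[...,2]>.04)&(P[...,2]<.1)
q=P[m]*1000; print(len(q), np.median(q,0).round(1), q.min(0).round(),q.max(0).round())
m=m&(P[...,2]>.052);q=P[m]*1000;print(cv2.minAreaRect(q[:,:2].astype(np.float32)))
E
python3 go.py 640.5 -256.7 200 -6
```

```text
768 [636.7 238.3  61.7] [628. 218.  40.] [641. 264.  65.]
((634.4560546875, 241.12449645996094), (11.87468147277832, 45.108062744140625), 2.3314497470855713)
t 12.43 pos [640.6  98.4 187.6] yaw 1.75 tilt 0.05 w 0.075
shift units [-0.182  5.916 -0.207] then roll 1.55
```

View pics/w3.png

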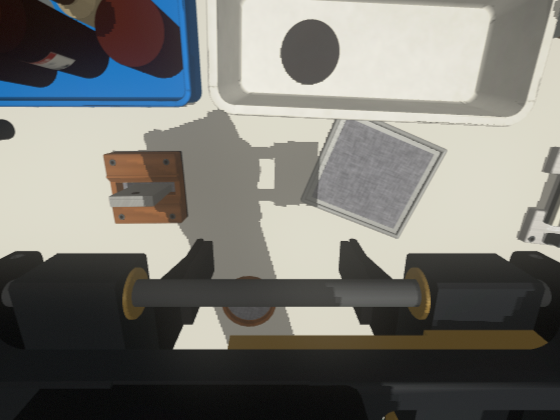

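The wedge stands in the slot at (142,193), top at z≈62 mm. Going back for the weight, which I'll grip high on its cylinder so the tips clear the cup's rim.

>>> drive_tool --pt "0 0.6 0 0.4" --pt "0 0.6 0 0.4" --pt "0 0.6 0 0.4" --pt "0 0.6 0 0.35" --pt "0 0.6 0 0" --pt "0 0.6 0 0" --pt "0 0.6 0 0" --pt "0 0.6 0 0" --pt "0 0.6 0 0" --pt "0 0.3 0 0" --pt "0 0 0 0" --pt "0 0 0 0" --fingers 75

```text
time_s: 13.92
tool_pos: [0.6175, -0.2406, 0.1871]
eef_rot: [0.999, -0.051, 0.0, -0.001]
ft_force: [0.0, -0.1, 0.7]
grip_width: 0.0749
grasp_force: 0.0
```

```bash
python3 go.py 640.5 -256.7 100 -6
```

```text
t 13.93 pos [ 617.5 -240.6  187.1] yaw -5.85 tilt 0.08 w 0.0749
shift units [0.409 0.229 1.452] then roll 0.03
```

>>> drive_tool --pt "0.41 0.23 0 0" --pt "0 0 0.4 0" --pt "0 0 0.5 0" --pt "0 0 0.5 0" --pt "0 0 0.45 0" --pt "0 0 0.3 0" --pt "0 0 0 0" --pt "0 0 0 0"

```text
time_s: 14.92
tool_pos: [0.6406, -0.2593, 0.0594]
eef_rot: [0.999, -0.052, 0.001, 0.0]
ft_force: [-0.3, -0.3, -0.4]
grip_width: 0.0749
grasp_force: 0.0
```

```bash
python3 go.py 640.5 -256.7 47.5 -6
```

```text
t 14.93 pos [ 640.6 -259.3   59.4] yaw -5.98 tilt 0.10 w 0.0749
shift units [-0.007 -0.044  0.199] then roll 0.004
```

>>> drive_tool --pt "0 -0.04 0.1 0" --pt "0 0 0.1 0" --pt "0 0 0 0"

```text
time_s: 15.3
tool_pos: [0.6396, -0.2571, 0.0455]
eef_rot: [0.999, -0.052, -0.0, -0.0]
ft_force: [0.7, 0.4, 1.0]
grip_width: 0.0751
grasp_force: 0.0
```

>>> drive_tool --pt "0 0 0 0" --pt "0 0 0 0" --pt "0 0 0 0" --pt "0 0 0 0" --pt "0 0 0 0" --pt "0 0 0 0" --pt "0 0 0 0" --fingers 25 --squeeze 40

```text
time_s: 16.18
tool_pos: [0.64, -0.2571, 0.0462]
eef_rot: [0.999, -0.052, 0.0, -0.0]
ft_force: [-0.4, 0.6, 2.1]
grip_width: 0.0387
grasp_force: 40.0
```

>>> drive_tool --pt "0 0 -0.1 0" --pt "0 0 -0.2 0" --pt "0 0 -0.3 0" --pt "0 0 -0.4 0" --pt "0 0 -0.5 0" --pt "0 0 -0.5 0" --pt "0 0 0 0" --pt "0 0 0 0"

```text
time_s: 17.18
tool_pos: [0.6395, -0.2571, 0.1654]
eef_rot: [0.999, -0.052, -0.0, -0.0]
ft_force: [-0.4, 0.1, -3.8]
grip_width: 0.0387
grasp_force: 40.0
```

```bash
python3 go.py 484.7 125 165 -6
```

```text
t 17.18 pos [ 639.5 -257.1  165.4] yaw -6.00 tilt 0.06 w 0.0387
shift units [-3.232e+00 -6.063e+00  6.000e-03] then roll -0.001
```

>>> drive_tool --pt "-0.1 -0.25 0 0" --pt "-0.25 -0.48 0 0" --pt "-0.25 -0.48 0 0" --pt "-0.25 -0.48 0 0" --pt "-0.25 -0.48 0 0" --pt "-0.25 -0.48 0 0" --pt "-0.25 -0.48 0 0" --pt "-0.25 -0.48 0 0" --pt "-0.25 -0.48 0 0" --pt "-0.25 -0.48 0 0" --pt "-0.25 -0.48 0 0" --pt "-0.25 -0.48 0 0" --pt "-0.25 -0.4 0 0" --pt "0 0 0 0" --pt "0 0 0 0"

```text
time_s: 19.05
tool_pos: [0.4916, 0.116, 0.1656]
eef_rot: [0.999, -0.052, -0.0, 0.0]
ft_force: [0.1, 0.0, -4.4]
grip_width: 0.0388
grasp_force: 40.0
```

```bash
python3 go.py 484.7 125 100 -6
```

```text
t 19.05 pos [491.6 116.  165.6] yaw -5.98 tilt 0.06 w 0.0388
shift units [-0.129 -0.137  1.093] then roll 0.005
```

>>> drive_tool --pt "-0.13 -0.14 0 0" --pt "0 0 0.4 0" --pt "0 0 0.5 0" --pt "0 0 0.5 0" --pt "0 0 0.5 0" --pt "0 0 0.3 0" --pt "0 0 0 0" --pt "0 0 0 0"

```text
time_s: 20.05
tool_pos: [0.4861, 0.1256, 0.0352]
eef_rot: [0.999, -0.052, 0.001, -0.0]
ft_force: [0.2, -1.5, -3.4]
grip_width: 0.0389
grasp_force: 40.0
```

```bash
python3 go.py 484.7 125 14.6 -6
```

```text
t 20.05 pos [486.1 125.6  35.2] yaw -6.01 tilt 0.08 w 0.0389
shift units [-0.022  0.013  0.343] then roll -0.002
```

>>> drive_tool --pt "-0.02 0.01 0.14 0" --pt "0 0 0.12 0" --pt "0 0 0.07 0" --pt "0 0 0 0" --pt "0 0 0 0"

```text
time_s: 20.68
tool_pos: [0.4841, 0.1248, 0.0143]
eef_rot: [0.999, -0.052, -0.0, -0.0]
ft_force: [0.3, 0.3, -3.4]
grip_width: 0.0389
grasp_force: 40.0
```

>>> drive_tool --pt "0 0 0.012 0" --pt "0 0 0 0" --pt "0 0 0 0"

```text
time_s: 21.05
tool_pos: [0.4842, 0.1248, 0.0141]
eef_rot: [0.999, -0.052, 0.0, 0.0]
ft_force: [-3.4, -0.6, 6.0]
grip_width: 0.0385
grasp_force: 40.0
```

>>> drive_tool --pt "0 0 0 0" --pt "0 0 0 0" --pt "0 0 0 0" --pt "0 0 0 0" --pt "0 0 0 0" --pt "0 0 -0.15 0" --pt "0 0 -0.4 0" --pt "0 0 -0.6 0" --pt "0 0 -0.7 0" --pt "0 0 -0.65 0" --pt "0 0.5 0 0" --pt "0 0.5 0 0" --pt "0 0.5 0 0" --pt "0 0 0 0" --fingers 70

```text
time_s: 22.8
tool_pos: [0.4746, 0.0331, 0.1643]
eef_rot: [0.999, -0.054, 0.0, 0.0]
ft_force: [0.0, 0.4, -0.3]
grip_width: 0.0702
grasp_force: 0.0
```

```bash
python3 - <<'E'
from h import *
d=grab('top','t2')
P=pts(d);m=(P[...,0]>.44)&(P[...,0]<.53)&(P[...,1]>.08)&(P[...,1]<.17)
for lo,hi in((.025,.045),(.045,.07)):
  q=P[m&(P[...,2]>lo)&(P[...,2]<hi)]*1000; print(len(q), q.mean(0).round(1) if len(q) else 0,cv2.minAreaRect(q[:,:2].astype(np.float32)) if len(q)>3 else '')
m=(P[...,0]>.58)&(P[...,0]<.70)&(P[...,1]<-.2)&(P[...,1]>-.31)&(P[...,2]>.0335)&(P[...,2]<.04);q=P[m]*1000
print('plate',cv2.minAreaRect(q[:,:2].astype(np.float32)),len(q),q.mean(0))
v,u=np.nonzero(m); print(u.min(),u.max(),v.min(),v.max())
a=cv2.resize(d['frame'][190:250,170:230,::-1],(400,400));b=cv2.resize(d['frame'][130:190,332:392,::-1],(400,400))
cv2.imwrite('pics/t2c.png',np.hstack([a,b]))
E
python3 go.py 640.5 -256.7 165 -6
```

```text
0 0 
0 0 
plate ((636.0638427734375, -257.5621337890625), (44.193119049072266, 102.53356170654297), 82.20108795166016) 466 [ 642.16172938 -258.50869438   35.92496441]
353 374 137 179
t 22.85 pos [474.7  34.7 164.3] yaw -6.11 tilt 0.04 w 0.0697
shift units [ 3.264  4.534 -0.012] then roll -0.022
```

View pics/t2c.png

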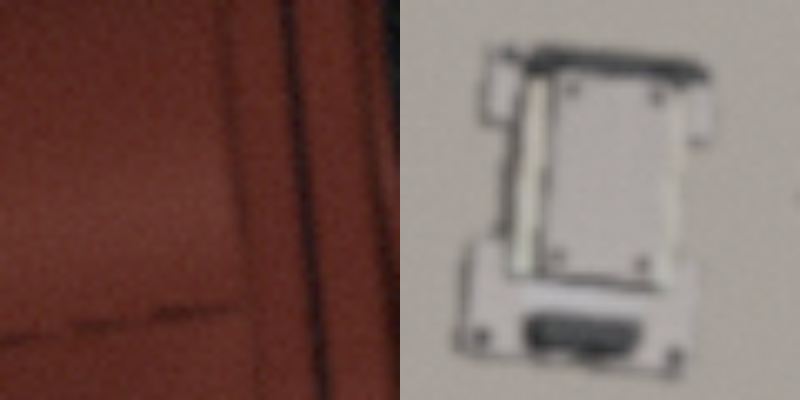

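The plate sits undisturbed in its cradle in the right crop, with the sample's white edges on both sides. The arm hides the cup in the left crop, so I recheck it on the way.

>>> drive_tool --pt "0.3 0.41 0 0" --pt "0.3 0.41 0 0" --pt "0.3 0.41 0 0" --pt "0.3 0.41 0 0" --pt "0.3 0.41 0 0" --pt "0.3 0.41 0 0" --pt "0.3 0.41 0 0" --pt "0.3 0.41 0 0" --pt "0.3 0.41 0 0" --pt "0.3 0.41 0 0" --pt "0.3 0.45 0 0" --pt "0 0 0 0"

```text
time_s: 24.35
tool_pos: [0.6437, -0.2583, 0.1631]
eef_rot: [0.999, -0.053, -0.0, -0.0]
ft_force: [0.3, -0.2, -0.0]
grip_width: 0.0701
grasp_force: 0.0
```

```bash
python3 - <<'E'
from h import *
d=grab('top','t3')
P=pts(d);m=(P[...,0]>.44)&(P[...,0]<.53)&(P[...,1]>.08)&(P[...,1]<.17)
for lo,hi in((.025,.045),(.045,.07)):
  q=P[m&(P[...,2]>lo)&(P[...,2]<hi)]*1000; print(len(q), q.mean(0).round(1) if len(q) else 0,cv2.minAreaRect(q[:,:2].astype(np.float32)) if len(q)>3 else '')
E
python3 go.py 640.5 -256.9 100 -6
```

```text
172 [486.  119.7  33.6] ((486.5224609375, 121.1114501953125), (37.73762512207031, 37.00168991088867), 0.8472089767456055)
54 [486.4 121.7  51.3] ((486.116455078125, 121.6508560180664), (16.673418045043945, 16.282405853271484), 49.91403579711914)
t 24.4 pos [ 643.5 -256.4  163.2] yaw -6.02 tilt 0.06 w 0.0702
shift units [-0.049  0.013  1.054] then roll -0.004
```

>>> drive_tool --pt "-0.05 0 0.4 0" --pt "0 0 0.5 0" --pt "0 0 0.5 0" --pt "0 0 0.4 0" --pt "0 0 0.2 0" --pt "0 0 0 0" --pt "0 0 0 0"

```text
time_s: 25.28
tool_pos: [0.6409, -0.2564, 0.045]
eef_rot: [0.999, -0.052, 0.001, 0.0]
ft_force: [-0.4, 0.5, -0.6]
grip_width: 0.07
grasp_force: 0.0
```

```bash
python3 go.py 640.5 -256.9 26.3 -6
```

```text
t 25.27 pos [ 640.9 -256.4   45. ] yaw -5.99 tilt 0.10 w 0.07
shift units [-0.005  0.009  0.311] then roll 0.003
```

>>> drive_tool --pt "0 0 0.15 0" --pt "0 0 0.1 0" --pt "0 0 0.06 0" --pt "0 0 0 0" --pt "0 0 0 0"

```text
time_s: 25.9
tool_pos: [0.6402, -0.2566, 0.0252]
eef_rot: [0.999, -0.052, 0.0, -0.0]
ft_force: [0.3, -0.6, 0.1]
grip_width: 0.0703
grasp_force: 0.0
```

>>> drive_tool --pt "0 0 0 0" --pt "0 0 0 0" --pt "0 0 0 0" --pt "0 0 0 0" --pt "0 0 0 0" --pt "0 0 0 0" --fingers 30 --squeeze 25

```text
time_s: 26.65
tool_pos: [0.6401, -0.2566, 0.0251]
eef_rot: [0.999, -0.052, 0.0, 0.0]
ft_force: [0.1, 0.2, 1.4]
grip_width: 0.0416
grasp_force: 24.9
```

>>> drive_tool --pt "0 0 -0.05 0" --pt "0 0 -0.1 0" --pt "0 0 -0.2 0" --pt "0 0 -0.4 0" --pt "0 0 -0.4 0" --pt "0 0 -0.4 0" --pt "0 0 0 0" --pt "0 0 0 0"

```text
time_s: 27.65
tool_pos: [0.6397, -0.2565, 0.1174]
eef_rot: [0.999, -0.052, -0.0, -0.0]
ft_force: [-0.4, 0.1, -2.7]
grip_width: 0.0418
grasp_force: 24.9
```

```bash
python3 - <<'E'
from h import *
d=grab('scene','s3'); cv2.imwrite('pics/s3c.png',cv2.resize(d['frame'][90:240,200:350,::-1],None,fx=4,fy=4))
E
python3 go.py 475 -138.7 120 -7.7
```

```text
t 27.7 pos [ 639.4 -256.4  116.8] yaw -6.00 tilt 0.10 w 0.0412
shift units [-2.93  -1.664 -0.053] then roll 0.339
```

View pics/s3c.png

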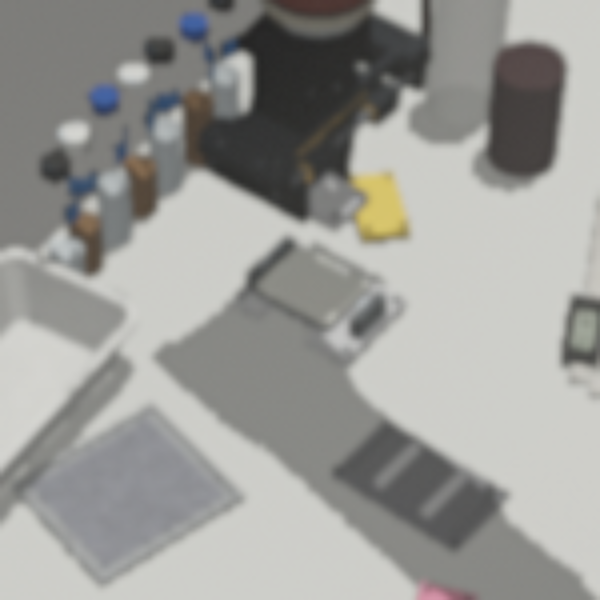

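The crop shows the sample alone in the cradle at (320,285), with the plate in the fingers. The rest is at (420,485).

>>> drive_tool --pt "-0.2 -0.12 -0.05 0.1" --pt "-0.4 -0.22 0 0.1" --pt "-0.4 -0.22 0 0.14" --pt "-0.4 -0.22 0 0" --pt "-0.4 -0.22 0 0" --pt "-0.4 -0.22 0 0" --pt "-0.4 -0.22 0 0" --pt "-0.3 -0.15 0 0" --pt "0 0 0 0" --pt "0 0 0 0"

```text
time_s: 28.95
tool_pos: [0.4797, -0.14, 0.1211]
eef_rot: [0.998, -0.067, 0.0, 0.0]
ft_force: [0.7, 1.0, -0.7]
grip_width: 0.0417
grasp_force: 24.9
```

```bash
python3 go.py 475 -138.7 60 -7.7
```

```text
t 28.95 pos [ 479.7 -140.   121.1] yaw -7.72 tilt 0.03 w 0.0417
shift units [-0.081 -0.011  1.018] then roll -0.005
```

>>> drive_tool --pt "-0.08 -0.01 0.3 0" --pt "0 0 0.4 0" --pt "0 0 0.4 0" --pt "0 0 0.3 0" --pt "0 0 0.2 0" --pt "0 0 0 0" --pt "0 0 0 0"

```text
time_s: 29.82
tool_pos: [0.4755, -0.1387, 0.0256]
eef_rot: [0.998, -0.067, 0.0, 0.0]
ft_force: [0.6, -0.2, -0.4]
grip_width: 0.0417
grasp_force: 24.9
```

```bash
python3 go.py 475 -138.7 15.2 -7.7
```

```text
t 29.82 pos [ 475.5 -138.7   25.6] yaw -7.71 tilt 0.05 w 0.0417
shift units [-0.009  0.001  0.174] then roll -0.003
```

>>> drive_tool --pt "0 0 0.08 0" --pt "0 0 0.06 0" --pt "0 0 0.035 0" --pt "0 0 0 0" --pt "0 0 0 0"

```text
time_s: 30.45
tool_pos: [0.4749, -0.1385, 0.0149]
eef_rot: [0.998, -0.067, -0.0, 0.0]
ft_force: [-2.3, 0.8, 5.5]
grip_width: 0.0416
grasp_force: 24.9
```

>>> drive_tool --pt "0 0 0 0" --pt "0 0 0 0" --pt "0 0 0 0" --pt "0 0 0 0" --pt "0 0 -0.1 0" --pt "0 0 -0.4 0" --pt "0 0 -0.6 0" --pt "0 0 -0.8 0" --pt "0.4 0.2 0 0" --pt "0.4 0.22 0 -0.1" --pt "0.4 0.22 0 -0.1" --pt "0.4 0.22 0 -0.14" --pt "0.4 0.22 0 0" --pt "0.4 0.22 0 0" --pt "0.4 0.22 0 0" --pt "0 0 0 0" --fingers 75

```text
time_s: 32.45
tool_pos: [0.6317, -0.2499, 0.1283]
eef_rot: [0.999, -0.053, -0.0, -0.0]
ft_force: [-0.3, 0.8, -0.2]
grip_width: 0.075
grasp_force: 0.0
```

```bash
python3 - <<'E'
from h import *
d=grab('wrist','w4');P=pts(d)
m=(P[...,0]>.58)&(P[...,0]<.72)&(P[...,1]<-.2)&(P[...,1]>-.31)&(P[...,2]>.021)&(P[...,2]<.0275);q=P[m]*1000
print('sample',cv2.minAreaRect(q[:,:2].astype(np.float32)),len(q),q.mean(0).round(1))
d=grab('top','t4');P=pts(d)
m=(P[...,0]>.41)&(P[...,0]<.54)&(P[...,1]<-.09)&(P[...,1]>-.19)&(P[...,2]>.0225)&(P[...,2]<.033);q=P[m]*1000
print('plate on rest',cv2.minAreaRect(q[:,:2].astype(np.float32)),len(q),q.mean(0).round(1))
E
python3 go.py 640.5 -256.7 100 -6
```

```text
sample ((639.7150268554688, -256.32830810546875), (57.98709487915039, 96.77559661865234), 84.96066284179688) 4882 [ 641.1 -256.5   24.2]
plate on rest ((475.4590759277344, -140.66033935546875), (42.03108596801758, 97.77717590332031), 83.27198791503906) 523 [ 476.9 -141.1   25.4]
t 32.55 pos [ 630.7 -248.5  128.4] yaw -6.00 tilt 0.05 w 0.0753
shift units [0.177 0.119 0.473] then roll -0.0
```

View pics/w4.png

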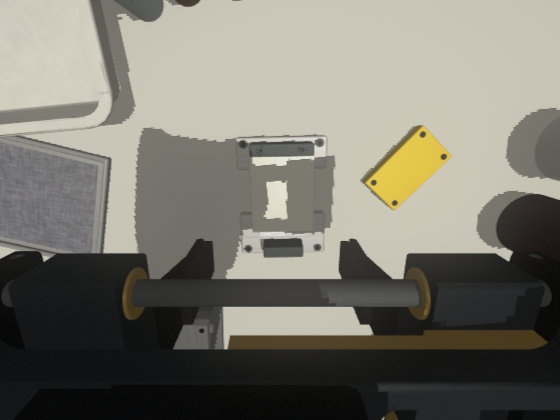

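The wrist view shows the sample alone, flat in the cradle at (281,193). The measured plate lies on its rest at z≈14 mm.

>>> drive_tool --pt "0.18 0.12 0.2 0" --pt "0 0 0.5 0" --pt "0 0 0.5 0" --pt "0 0 0.3 0" --pt "0 0 0.1 0" --pt "0 0 0 0" --pt "0 0 0 0" --fingers 80

```text
time_s: 33.42
tool_pos: [0.6419, -0.2574, 0.0339]
eef_rot: [0.999, -0.052, 0.001, 0.0]
ft_force: [0.7, -0.0, 0.1]
grip_width: 0.0802
grasp_force: 0.0
```

```bash
python3 go.py 640.5 -256.5 14.2 -6
```

```text
t 33.42 pos [ 641.9 -257.4   33.9] yaw -6.01 tilt 0.11 w 0.0802
shift units [-0.024 -0.013  0.328] then roll -0.001
```

>>> drive_tool --pt "-0.02 -0.01 0.15 0" --pt "0 0 0.1 0" --pt "0 0 0.06 0" --pt "0 0 0 0" --pt "0 0 0 0"

```text
time_s: 34.05
tool_pos: [0.6401, -0.2565, 0.0141]
eef_rot: [0.999, -0.052, 0.0, 0.0]
ft_force: [0.8, 0.4, 0.1]
grip_width: 0.0799
grasp_force: 0.0
```

>>> drive_tool --pt "0 0 0 0" --pt "0 0 0 0" --pt "0 0 0 0" --pt "0 0 0 0" --pt "0 0 0 0" --pt "0 0 0 0" --fingers 45 --squeeze 30

```text
time_s: 34.8
tool_pos: [0.6399, -0.2564, 0.014]
eef_rot: [0.999, -0.052, 0.0, -0.0]
ft_force: [0.7, 0.1, 0.3]
grip_width: 0.0576
grasp_force: 29.9
```

>>> drive_tool --pt "0 0 -0.05 0" --pt "0 0 -0.1 0" --pt "0 0 -0.2 0" --pt "0 0 -0.4 0" --pt "0 0 -0.4 0" --pt "0 0 -0.4 0" --pt "0 0 0 0" --pt "0 0 0 0"

```text
time_s: 35.8
tool_pos: [0.6395, -0.2563, 0.1063]
eef_rot: [0.999, -0.052, -0.0, -0.0]
ft_force: [-0.2, 0.6, -2.3]
grip_width: 0.0578
grasp_force: 29.9
```

```bash
python3 go.py 657.3 -15 105 -20.3
```

```text
t 35.8 pos [ 639.5 -256.3  106.3] yaw -6.00 tilt 0.04 w 0.0578
shift units [-0.126 -4.031  0.021] then roll 2.859
```

>>> drive_tool --pt "-0.05 -0.2 -0.1 0" --pt "-0.08 -0.48 -0.1 0" --pt "0 -0.48 0 0" --pt "0 -0.48 0 0" --pt "0 -0.48 0 0" --pt "0 -0.48 0 0" --pt "0 -0.48 0 0" --pt "0 -0.48 0 0" --pt "0 -0.4 0 0" --pt "0 0 0 0.6" --pt "0 0 0 0.8" --pt "0 0 0 0.8" --pt "0 0 0 0.66" --pt "0 0 0 0" --pt "0 0 0 0"

```text
time_s: 37.67
tool_pos: [0.6567, -0.0188, 0.1187]
eef_rot: [0.984, -0.175, -0.0, -0.0]
ft_force: [0.7, -0.5, -0.7]
grip_width: 0.0578
grasp_force: 29.9
```

```bash
python3 go.py 657.3 -15 105 -20.3
```

```text
t 37.67 pos [656.7 -18.8 118.7] yaw -20.20 tilt 0.03 w 0.0578
shift units [-0.013 -0.063  0.229] then roll 0.019
```

>>> drive_tool --pt "-0.01 -0.06 0.2 0" --pt "0 0 0.4 0" --pt "0 0 0.4 0" --pt "0 0 0.4 0" --pt "0 0 0.2 0" --pt "0 0 0 0" --pt "0 0 0 0"

```text
time_s: 38.55
tool_pos: [0.6583, -0.0156, 0.0238]
eef_rot: [0.984, -0.176, 0.001, -0.0]
ft_force: [-0.0, 0.3, -0.6]
grip_width: 0.0579
grasp_force: 29.9
```

```bash
python3 go.py 657.3 -15 6.2 -20.3
```

```text
t 38.55 pos [658.3 -15.6  23.8] yaw -20.30 tilt 0.07 w 0.0579
shift units [-0.02  -0.004  0.294] then roll 0.0
```

>>> drive_tool --pt "-0.02 0 0.12 0" --pt "0 0 0.1 0" --pt "0 0 0.05 0" --pt "0 0 0.02 0" --pt "0 0 0 0" --pt "0 0 0 0"

```text
time_s: 39.3
tool_pos: [0.6567, -0.0153, 0.006]
eef_rot: [0.984, -0.176, 0.0, -0.0]
ft_force: [-3.3, -0.1, 5.8]
grip_width: 0.058
grasp_force: 29.9
```

>>> drive_tool --pt "0 0 0 0" --pt "0 0 0 0" --pt "0 0 0 0" --pt "0 0 0 0" --pt "0 0 -0.1 0" --pt "0 0 -0.4 0" --pt "0 0 -0.7 0" --pt "0 0 -0.8 0" --pt "0 0 -0.8 0" --pt "-0.5 0.6 0 0" --pt "-0.5 0.6 0 0" --pt "-0.5 0.6 0 0" --pt "-0.3 0.6 0 0" --pt "0 0.6 0 0" --pt "0 0 0 0" --pt "0 0 0 0" --fingers 72

```text
time_s: 41.3
tool_pos: [0.4932, -0.1461, 0.1739]
eef_rot: [0.984, -0.176, 0.0, -0.0]
ft_force: [0.4, 0.4, -0.3]
grip_width: 0.072
grasp_force: 0.0
```

```bash
python3 - <<'E'
from h import *
d=grab('top','t5');P=pts(d);z=P[...,2]
def r(n,x,y,s,lo,hi):
    m=(abs(P[...,0]-x)<s)&(abs(P[...,1]-y)<s)&(z>lo)&(z<hi);q=P[m]*1000
    if len(q)<4: print(n,'none');return
    R=cv2.minAreaRect(q[:,:2].astype(np.float32));print(n,np.round(R[0],1),np.round(R[1],1),round(R[2],1),len(q),q.mean(0).round(1))
r('sample',.657,-.015,.06,.011,.022)
r('wedge',.637,.24,.05,.045,.08)
r('weight',.4847,.125,.04,.025,.045)
r('plate',.475,-.139,.045,.0215,.03)
E
python3 go.py
```

```text
sample [663.6 -19.2] [104.   86.6] 9.0 703 [658.5 -18.2  15.2]
wedge [635.2 238.8] [11.1 44.8] 0.6 124 [635.  237.7  58.9]
weight [486.5 121.3] [37.7 38.2] 1.0 171 [486.  119.9  33.5]
plate [ 457.8 -120.7] [ 6.2 28.2] 84.8 34 [ 457.1 -120.7   25.5]
t 41.35 pos [ 493.3 -145.7  173.8] yaw -20.23 tilt 0.04 w 0.0722
```

View pics/t5.png

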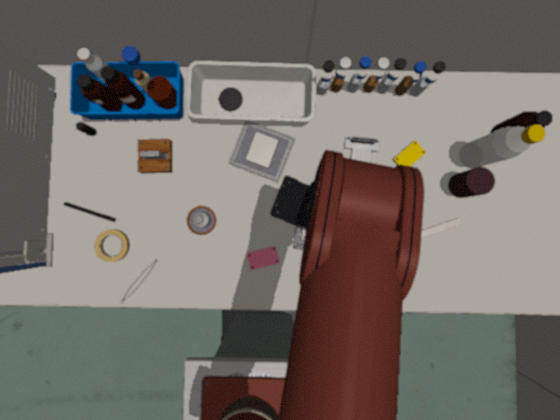

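The top view shows the sample centred in its tray at (262,150), the weight in the cup (201,220) and the wedge in its stand (155,156). The plate was measured flat on its rest before the arm covered it. Nothing is touching the robot, so I'm handing in.

```bash
python3 -c "
from h import *
print(job.hand_in())"
```

```text
the job is handed in; nothing more can be done
None
```

I handed the job in at about 41 s of robot time, with no verdict returned. By camera, the wedge is in its slot, the weight upright in the cup (about 4 mm off centre), the plate flat on its bars and the sample flat in the tray.

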